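Unlock the ticket drop box and hold the lock turned

TASK

Take the thread spool off the keyhole of the ticket drop box and stand it upright in the mending tray. Then take the key with the big square bow from the key stand and work it into the lock without forcing it, wiggling it clockwise a little past the sticky pin until it is fully home, and only then turn it clockwise a quarter turn, to the stop. The lock springs back, so finish while still gripping the key and holding it turned; leave the round key, the tray's other things and the bottle alone.

Things in the scene. Friction and masses are not known exactly. Their poses are not given: they have to be found in the camera images.
- drop_box: Grey steel ticket drop box, dark lid, bolted down, 136 x 156 x 82 mm. Origin under its centre on the counter, x toward its back. An upright lock with a 56 mm steel rose in the lid, 20 mm in front of the middle; rose and lock face 85 mm above the counter. Two slot lips, also 85 mm high, lie 54 and 70 mm behind the lock axis.
- keyhole (a point): Middle of the keyhole in the lock face (85 mm above the counter), in the 30 mm brass plug; turns with the plug. x along the slot, y across, z up. Slot 19.5 x 6.5 mm, 36 mm deep, 3 mm bevel round its mouth; takes the key either way round. Two spring pins, 12 and 22 mm down, give way at 3 to 10 N. A sticky pin stops the key when its tip is 16 mm down, unless it is rocked: see plug.
- plug (a joint): Angle of the lock plug: 0 at rest (slot along the box's x), positive clockwise from above, stop at 1.5 rad. A spring (0.04 N m at rest, 0.10 at the stop) returns it. At 0 the sticky pin holds the key up to some 30 N; with the plug at 0.3 to 0.6 rad (the key has 0.1 rad of play) it slides past at about 10 N; if caught, back off 4 mm before rocking. Turning past 0.9 rad before home is a fault.
- lock_key: Key with a black rectangular bow, upright in a hole of the stand. Origin at the blade's tip, z up, x along the blade's width, y across its thickness. Blade 18 x 5 mm, z 0 to 32, foot rounded to 2.5 mm radius; collar 26 x 10 mm, z 32 to 38, rests on the lock face when fully home (tip 32 mm below it); bow 36 wide, 10 thick, z 38 to 78. 40 g. Pinch the bow across its thickness.
- other_key: Bystander: a key with a smaller, round black bow 26 mm across, standing in the other hole of the key stand; same axes and blade. Leave it there.
- key_stand: Wooden key stand, 56 x 126 x 42 mm, fixed, origin under its centre on the counter. Its two holes are 8 x 21 mm (across x, along y), 36 mm deep, 32 mm either side of the middle along its y. A key's blade width lies along the stand's y; its tip stands 10 mm above the counter, its collar on the stand's top.
- spool: White and cream thread spool standing on the lock over the keyhole. 30 mm across its end flanges (6 mm thick at the foot, 7 mm at the top), 20 mm across the thread, 45 mm tall, 30 g. Origin in the middle of its underside, z up.
- mending_tray: Wooden-rimmed mending tray, green floor, fixed, 210 mm (x) by 330 mm (y). Origin under its centre; floor 6 mm above the counter, rim 24 mm high and 8 mm thick. A free patch about 100 mm across lies round the point 35 mm toward +x and 25 mm toward -y of the tray's centre.
- thread_red: Bystander: red thread spool standing in the tray, same size as the other spool. Origin in the middle of its underside.
- pin_tin: Bystander: round tin in the tray, 63 mm across, 23 mm high. Origin in the middle of its underside.
- spotter: Bystander: white squeeze bottle with a nozzle, 50 mm across, 167 mm tall, standing left of the drop box. Origin in the middle of its underside.

How it is judged:
On the way, in this order (a step that is already met when the one before it is completed fails the run):
1. the spool stands upright in the tray, let go (x of spool in the frame of mending_tray between -0.09 and 0.09 m and y of spool in the frame of mending_tray between -0.15 and 0.15 m and height (world z) of spool below 0.013 m and angle between spool's own z axis and vertical below 0.15 rad and contact force between the fingers and spool below 0.1 N and linear speed of spool below 0.03 m/s), for 0.2 s.
2. the square-bowed key is fully home in the lock, not yet turned far (z of lock_key in the frame of keyhole below -0.0285 m and horizontal distance between lock_key and keyhole below 0.005 m and angle between lock_key's own z axis and vertical below 0.15 rad and value of joint plug below 0.8 rad), for 0.1 s.
3. the lock is turned to its stop with the key (z of lock_key in the frame of keyhole below -0.0285 m and horizontal distance between lock_key and keyhole below 0.005 m and angle between lock_key's own z axis and vertical below 0.15 rad and value of joint plug above 1.3 rad), for 0.2 s.
At the end, for the whole second after the job is handed in: The spool stands upright (within 0.15 rad) on the tray floor, let go; the square-bowed key is home in the lock (tip at least 28.5 mm deep, within 5 mm of the axis, tilt under 0.15 rad); the plug is turned at least 1.3 rad and the fingers grip the key (over 2 N) through the last second (all of step 1 and all of step 3 and contact force between the fingers and lock_key above 2 N); the arm keeps its last pose, push and grip.
It fails at once if the key is forced: jammed into the lock with contact forces over 110 N in sum (about 40 N of push) (contact force between lock_key and drop_box above 110 N and value of joint plug below 0.9 rad).
It fails at once if the lock is turned before the key is home (value of joint plug above 0.9 rad and z of lock_key in the frame of keyhole above -0.026 m).
It fails at once if the round key is taken or knocked (distance of other_key from where it was at the start of the episode above 0.02 m).
It fails at once if things in the tray or the bottle are shoved or tipped (distance of any of thread_red, pin_tin, spotter from where it was at the start of the episode above 0.03 m or angle between any of thread_red, spotter's own z axis and vertical above 0.5 rad).
It also fails if it takes over 69 s, if anything falls off the work surface, if the arm or the gripper's body presses on something with over 40 N, if the wrist force passes 120 N, or if a joint passes its speed limit or range.

ROBOT

A 7-joint arm with a two-finger parallel gripper is mounted at the origin on the work surface; the furniture and walls round the work are solid. World frame = base frame: x ahead of the robot, y to its left, z up, the work surface at z = 0. Lengths are in m, angles in rad, forces in N, time in s.
With the tool pointing down it reaches from about 0.425 to 0.825 m from the base axis. Payload 3.6 kg.
Tool frame: the origin (TCP) lies on the centre line of the jaws, within the pads' length; the fingertips stand 25 mm ahead of it and the grasp point (between the pads) lies 6 mm ahead of it (robot.tip_extent is the distance from the TCP to the fingertips, in m); z points along the fingers, y is the line along which they close (so a half turn about z gives the same grasp; the last joint's range is limited). The gripper opens to 85 mm and grips with 20 to 120 N. Pads are 22 mm wide; open, the fingers measure 114 mm over their backs; the gripper's body (76 mm by 85 mm) begins 54 mm behind the grasp point. The pads swing forward as they close: fully open they stand 13 mm farther back than shut.
Start: joints at [1.286, 0.615, -0.013, 1.423, 0.008, 1.103, -0.04], TCP at [0.166, -0.628, 0.256] pointing down, gripper open.
Joint ranges: [-3.12, 3.12], [-0.3, 2.06], [-1.34, 1.32], [0.26, 2.42], [-1.36, 4.5], [0.01, 1.98], [-2.84, 2.84]. Speed limits (rad/s): [2.79, 2.79, 3.14, 3.14, 3.14, 3.14, 3.14].

INTERFACE

Orientations are given as a unit quaternion [w, x, y, z].
In Python, from workcell import observe, camera, order, robot gives the robot as it stands.
- The arm moves only by the tool apply_moves, never from a script. Its argument "moves" is a list of rows, each an object of numbers: "rx", "ry", "rz": the turn, a rotation vector about the tool's x, y, z in degrees; "tx", "ty", "tz": the shift along the tool's x, y, z in mm; "jaw": the opening, from -1 (shut) to 1 (fully open). In form: [{"rx": .., "ry": .., "rz": .., "tx": .., "ty": .., "tz": .., "jaw": ..}, ...]. A call has 1 to 12 rows; each row shifts and turns the commanded pose from where the row before left it, along the tool's axes as they then stand; what a row does not reach is not made up. A row lasts 1/10 s, in which the tool goes at most 50 mm and 8.59 degrees, less where a joint would pass 70% of its speed; a pose out of reach is approached as far as the arm can. A call is refused whole if a number of a shift passes 50 or a number of a turn 8.59, either way. A call with a gripper value outside its range is refused whole. The fingers move at their own pace and stop on an object; "newtons" is the grip in N (left out, the last holds). Time passes only in rows, so rows that do not move let the fingers close. It gives the time, the measured TCP pose, the force, the opening and the grip force at its end, in the units of the state.
- observe(): the state, without advancing time (a new reading comes with each control period).
- camera(name): name is "scene" or "side" or "wrist"; returns a dict with "frame" (384x512x3 uint8, blue, green, red), "depth" (384x512 float32, m along the optical axis (not along the pixel's ray), 0 where there is no reading), "fx", "fy", "cx", "cy" (pixels), "R" (3x3) and "t" (3): a world point X has camera coordinates R X + t. Camera axes: x right, y down, z forward; pixel columns grow to the right and rows downward; lengths in m; the calibration is good to about 2 mm. A picture is of the moment at which its call begins.
- order.sign_off(): hands the job in; it is judged then, once.
The state is a dict: "t": time; "joint_pos": joint angles; "joint_vel": joint speeds; "joint_efforts": joint torques, N m; "position": TCP position; "orientation": TCP orientation; "wrist_force": force on the tool from outside, world axes, zero at the start; "moment": the same for the moment, N m; "grip_width": opening from 0.0 (shut) to 1.0 (fully open); "grip_force": force on a finger pad.
Only numpy, scipy, OpenCV 4.12 (cv2) and the standard library are available. Lean on these libraries where they do the work, as an engineer would, in place of code of your own. Each camera call takes 0.05 s, during which the arm holds its last target. There are 200 camera calls.

## Working session

There is one attempt and no reset: what is moved stays moved. The work goes in short steps, Python scripts to look and compute and a tool call to move; the robot and the scene stay as the last step left them, time stands still between calls to the robot, and variables do not carry over. Pictures are saved under pics/ and viewed, at most 10 in all, crops included, and the job is handed in when it is done.

Besides the shell and the picture viewer there is one more tool, called after "Call:" by a JSON object that holds its "name" and its "arguments". apply_moves: Moves the arm, as the interface text tells. Its arguments: {"type":"object","properties":{"moves":{"type":"array"},"newtons":{"type":"number"}},"required":["moves"]}

```bash
ls; mkdir -p pics; python3 - <<'E'
from workcell import observe,camera,robot
import cv2,numpy as np
ims=[]
for n in("scene","side","wrist"):
    c=camera(n); np.savez(f"{n}0.npz",**c); ims.append(c["frame"])
    print(n,c["fx"],(-c["R"].T@c["t"]).round(3),c["R"][2].round(2))
cv2.imwrite("pics/a.png",cv2.resize(np.hstack(ims[:2]),(800,300)))
cv2.imwrite("pics/scene.png",cv2.resize(ims[0],(800,600)))
o=observe();print({k:np.round(v,3) for k,v in o.items()})
E
```

```text
pics
scene 491.33798049377145 [-0.527  0.592  1.029] [ 0.67 -0.4  -0.62]
side 351.77123687778356 [ 0.473 -0.637  0.642] [ 0.01  0.76 -0.65]
wrist 280.36927798565375 [ 0.229 -0.612  0.373] [-0.25 -0.06 -0.97]
{'t': np.float64(0.15), 'joint_pos': array([ 1.287,  0.616, -0.013,  1.425,  0.008,  1.103, -0.04 ]), 'joint_vel': array([-0.   , -0.002, -0.   , -0.005,  0.002,  0.001,  0.001]), 'joint_efforts': array([ 0.0000e+00, -4.6966e+01,  2.5900e-01, -1.7125e+01,  1.0000e-02,
        7.0000e-03,  0.0000e+00]), 'position': array([ 0.166, -0.628,  0.255]), 'orientation': array([-0.001,  0.992,  0.129, -0.   ]), 'wrist_force': array([ 0.725,  0.104, -0.37 ]), 'moment': array([-0.061, -0.001, -0.019]), 'grip_force': np.float64(0.0), 'grip_width': np.float64(1.0)}
```

View pics/scene.png

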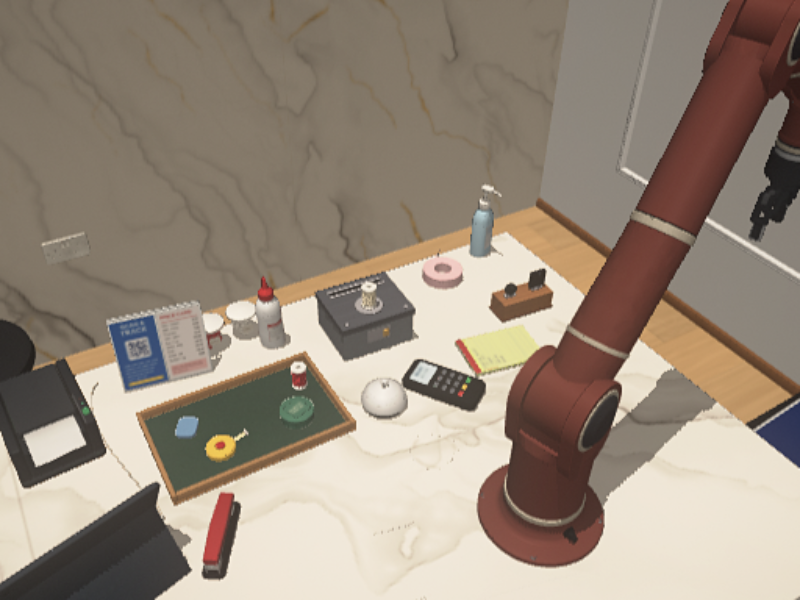

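View pics/a.png

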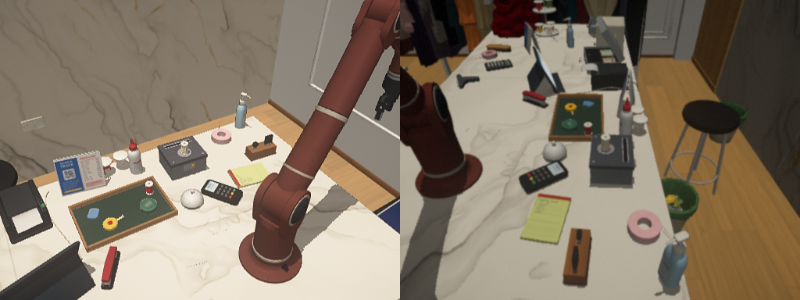

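The pictures show the spool on the drop box lock (scene ~(235,187)), the key stand at right (~(334,191)) with the square bow nearer the right/back end, the tray with tin and red spool, and the bottle left of the box. Next I'll measure from depth.

```bash
cat > h.py <<'E'
import numpy as np,cv2
def cloud(c):
    d=c["depth"];v,u=np.indices(d.shape)
    P=np.stack([(u-c["cx"])/c["fx"]*d,(v-c["cy"])/c["fy"]*d,d],-1)-c["t"]
    W=P@c["R"]; W[d==0]=np.nan
    return W
def proj(c,X):
    p=c["R"]@np.array(X)+c["t"]; return np.array([c["fx"]*p[0]/p[2]+c["cx"],c["fy"]*p[1]/p[2]+c["cy"]])
def ray(c,uv,z):
    d=np.array([(uv[0]-c["cx"])/c["fx"],(uv[1]-c["cy"])/c["fy"],1.])@c["R"]
    o=-c["R"].T@c["t"]; return o+d*(z-o[2])/d[2]
E
python3 - <<'E'
from h import *
for n in("scene","side"):
    c=dict(np.load(n+"0.npz"));W=cloud(c);z=W[...,2]
    on=(W[...,0]>.2)&(W[...,0]<1.1)&(np.abs(W[...,1])<.9)
    print(n,"counter z",np.nanmedian(z[on&(abs(z)<.02)]))
    for lo,hi in((.03,.05),(.072,.1),(.10,.14)):
        m=(on&(z>lo)&(z<hi)).astype(np.uint8)
        k,l,s,ce=cv2.connectedComponentsWithStats(m)
        for i in range(1,k):
            if s[i,4]<25: continue
            p=W[l==i]; r=cv2.minAreaRect(p[:,:2].astype(np.float32))
            print(lo,s[i],np.round(np.nanmean(p,0),3),np.round(r[0],3),np.round(r[1],3),round(r[2],1))
im=np.load("side0.npz")["frame"]
a=cv2.resize(im[130:370,180:420],(600,600),interpolation=cv2.INTER_CUBIC)
cv2.imwrite("pics/b.png",a)
E
```

```text
scene counter z -0.0009082231132625551
0.03 [301 149  14  10  65] [ 0.628 -0.326  0.04 ] [ 0.63  -0.329] [0.051 0.028] 67.0
0.03 [315 181  39  18 371] [ 0.422 -0.284  0.039] [ 0.428 -0.292] [0.124 0.057] 84.4
0.03 [203 196  61  28 302] [0.476 0.059 0.04 ] [0.488 0.069] [0.197 0.104] 46.8
0.03 [165 208  17   9  81] [0.567 0.218 0.04 ] [0.571 0.217] [0.049 0.026] 70.3
0.03 [ 76 222  59  21 356] [0.581 0.426 0.04 ] [0.581 0.424] [0.164 0.017] 80.8
0.03 [186 232  10  11  79] [0.439 0.218 0.044] [0.442 0.217] [0.025 0.033] 79.8
0.03 [233 242  26  19 317] [0.32  0.105 0.038] [0.323 0.101] [0.069 0.067] 76.5
0.03 [  9 278  56  28 192] [0.453 0.64  0.038] [0.455 0.639] [0.019 0.135] 0.6
0.03 [134 316  16  20 187] [0.221 0.444 0.043] [0.222 0.444] [0.025 0.063] 56.1
0.03 [100 344  12   6  27] [0.203 0.538 0.046] [0.204 0.54 ] [0.007 0.025] 3.7
0.072 [302 138  14  11  97] [ 0.628 -0.324  0.087] [ 0.627 -0.329] [0.051 0.031] 70.6
0.072 [339 172  11   7  45] [ 0.425 -0.321  0.081] [ 0.425 -0.323] [0.038 0.013] 81.0
0.072 [ 201  174   65   40 1390] [0.516 0.04  0.08 ] [0.524 0.034] [0.16  0.145] 
[... 2267 characters left out ...]
] [ 0.43  -0.328  0.085] [ 0.429 -0.325] [0.036 0.01 ] 84.9
0.072 [336 316  32  35 342] [ 0.637 -0.351  0.088] [ 0.638 -0.344] [0.026 0.054] 45.4
0.1 [270  56  15  16 120] [0.584 0.777 0.118] [0.6  0.82] [0.134 0.055] 72.5
0.1 [177  72  11  25  94] [0.232 0.574 0.12 ] [0.223 0.618] [0.026 0.193] 11.6
0.1 [292  94   6  31  78] [0.618 0.402 0.121] [0.621 0.417] [0.168 0.01 ] 80.5
0.1 [285  96   6  28  51] [0.596 0.392 0.12 ] [0.598 0.414] [0.156 0.01 ] 82.7
0.1 [282 133  16  18 197] [0.585 0.202 0.117] [0.587 0.203] [0.041 0.032] 2.6
0.1 [257 172  12  17 176] [0.505 0.03  0.121] [0.505 0.035] [0.03  0.027] 89.1
0.1 [339 309  29  33 633] [ 0.642 -0.345  0.119] [ 0.644 -0.338] [0.033 0.048] 24.3
```

View pics/b.png

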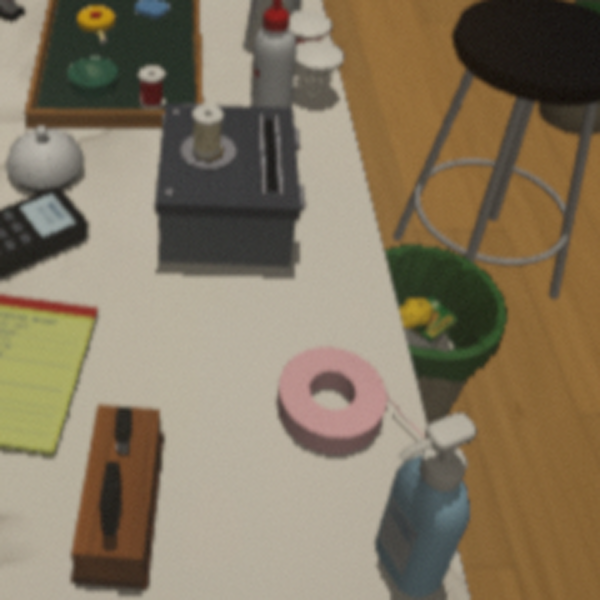

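The side view shows the tray (top), box with spool, and stand with square bow at crop (110,490), the nearer end (lower y). Now the tray.

```bash
python3 - <<'E'
from h import *
for n in("scene","side"):
    c=dict(np.load(n+"0.npz"));W=cloud(c);f=c["frame"].astype(int);z=W[...,2]
    hsv=cv2.cvtColor(c["frame"],cv2.COLOR_BGR2HSV)
    H,S,V=[hsv[...,i].astype(int) for i in range(3)]
    reg=(W[...,0]>.2)&(W[...,0]<.62)&(W[...,1]>.1)&(W[...,1]<.6)
    green=((H>45)&(H<95)&(S>60)&reg&(z<.045)).astype(np.uint8)
    k,l,s,ce=cv2.connectedComponentsWithStats(green);i=1+np.argmax(s[1:,4])
    p=W[l==i];q=p[(abs(p[:,2]-.006)<.006)]
    r=cv2.minAreaRect(q[:,:2].astype(np.float32));print(n,"floor",np.nanmedian(q[:,2]),np.round(r[0],3),np.round(r[1],3),r[2])
    # objects above floor within tray
    box=cv2.boxPoints(((r[0]),(r[1][0]-.012,r[1][1]-.012),r[2]))
    ins=np.zeros(z.shape,np.uint8)
    for v,u in zip(*np.where(reg&(z>.014)&(z<.12))):
        if cv2.pointPolygonTest(box,(float(W[v,u,0]),float(W[v,u,1])),False)>0: ins[v,u]=1
    k,l,s,ce=cv2.connectedComponentsWithStats(ins)
    for i in range(1,k):
        if s[i,4]>15:
            p=W[l==i];print(s[i],np.nanmean(p,0).round(3),np.nanmin(p,0).round(3),np.nanmax(p,0).round(3))
E
```

```text
scene floor nan [0. 0.] [0. 0.] 0.0
side floor 0.0059177602540775006 [0.376 0.277] [0.066 0.093] 31.138668060302734
[210 153  17  11 113] [0.378 0.259 0.028] [0.351 0.23  0.025] [0.402 0.284 0.031]
  return np.nanmean(a, axis, out=out, keepdims=keepdims)
```

```bash
python3 - <<'E'
from h import *
for n in("scene","side"):
    c=dict(np.load(n+"0.npz"));W=cloud(c);z=W[...,2]
    V=c["frame"].max(-1)
    reg=(W[...,0]>.2)&(W[...,0]<.68)&(W[...,1]>.1)&(W[...,1]<.65)
    m=(reg&(V<75)&(z<.016)&(z>-.004)).astype(np.uint8)
    k,l,s,ce=cv2.connectedComponentsWithStats(m);i=1+np.argmax(s[1:,4])
    q=W[l==i]
    r=cv2.minAreaRect(q[:,:2].astype(np.float32));print(n,s[i],np.nanmedian(q[:,2]),np.round(r[0],3),np.round(r[1],3),r[2])
    box=cv2.boxPoints(((r[0]),(r[1][0]-.012,r[1][1]-.012),r[2]))
    ins=np.zeros(z.shape,np.uint8)
    for v,u in zip(*np.where(reg&(z>.014)&(z<.12))):
        if cv2.pointPolygonTest(box,(float(W[v,u,0]),float(W[v,u,1])),False)>0: ins[v,u]=1
    k,l,s,ce=cv2.connectedComponentsWithStats(ins)
    for i in range(1,k):
        if s[i,4]>15:
            p=W[l==i];print(s[i],np.nanmean(p,0).round(3),np.nanmin(p,0).round(3),np.nanmax(p,0).round(3))
E
```

```text
scene [ 37 286  31  17 125] 0.009064391491255127 [0.454 0.61 ] [0.013 0.079] 5.354032516479492
side [ 194  123   64   51 2251] 0.005940912447663472 [0.401 0.354] [0.295 0.194] 89.61380004882812
[211 133  15   9 104] [0.366 0.395 0.018] [0.343 0.372 0.014] [0.39  0.422 0.022]
[207 153  20  15 240] [0.373 0.247 0.026] [0.343 0.221 0.014] [0.402 0.284 0.031]
[235 157  11   4  32] [0.447 0.221 0.05 ] [0.431 0.212 0.044] [0.46  0.23  0.052]
```

```bash
cat > go.py <<'E'
import sys,numpy as np
from scipy.spatial.transform import Rotation as R
from workcell import observe
# usage: go.py x y z yaw(deg of tool x) -> tool-frame remaining shift (mm) and turn (rotvec deg)
o=observe();q=o["orientation"];M=R.from_quat([*q[1:],q[0]])
x,y,z,a=map(float,sys.argv[1:5]);a=np.radians(a)
T=R.from_matrix(np.array([[np.cos(a),np.sin(a),0],[np.sin(a),-np.cos(a),0],[0,0,-1]]))
d=np.array([x,y,z])-o["position"]
print("t",o["t"],"pos",o["position"].round(4),"yaw",np.degrees(np.arctan2(M.as_matrix()[1,0],M.as_matrix()[0,0])).round(2),"grip",o["grip_width"],o["grip_force"],"F",o["wrist_force"].round(1),"j7",o["joint_pos"][6].round(2))
print("shift now-axes",(M.inv().apply(d)*1e3).round(1),"shift target-axes",(T.inv().apply(d)*1e3).round(1),"turn",(M.inv()*T).as_rotvec(degrees=True).round(2))
E
```

Call:
{"name": "apply_moves", "arguments": {"moves": [{"rz":-7.9},{"rz":-7.9},{"rz":-7.9},{"rz":-7.9},{"rz":-7.9},{"rz":-7.9},{"rz":-7.9},{"rz":-7.9},{"rz":-7.9},{"rz":-7.9},{}]}}

```text
validation failed for argument at $.mo...
```

```bash
python3 go.py 0.36 -0.32 0.256 94;python3 go.py 0.505 0.0345 0.2 94
```

```text
t 0.15 pos [ 0.1656 -0.628   0.2554] yaw 14.77 grip 0.9998797995416331 0.0 F [ 0.7  0.1 -0.4] j7 -0.04
shift now-axes [ 2.665e+02 -2.482e+02 -1.000e-01] shift target-axes [293.7 215.4  -0.6] turn [ -0.1   -0.08 -79.23]
t 0.15 pos [ 0.1656 -0.628   0.2554] yaw 14.77 grip 0.9998797995416331 0.0 F [ 0.7  0.1 -0.4] j7 -0.04
shift now-axes [ 497.1 -553.9   56.5] shift target-axes [637.2 384.8  55.4] turn [ -0.1   -0.08 -79.23]
```

Call:
{"name": "apply_moves", "arguments": {"moves": [{"rx":0,"ry":0,"rz":-7.9,"tx":0,"ty":0,"tz":0,"jaw":1},{"rx":0,"ry":0,"rz":-7.9,"tx":0,"ty":0,"tz":0,"jaw":1},{"rx":0,"ry":0,"rz":-7.9,"tx":0,"ty":0,"tz":0,"jaw":1},{"rx":0,"ry":0,"rz":-7.9,"tx":0,"ty":0,"tz":0,"jaw":1},{"rx":0,"ry":0,"rz":-7.9,"tx":0,"ty":0,"tz":0,"jaw":1},{"rx":0,"ry":0,"rz":-7.9,"tx":0,"ty":0,"tz":0,"jaw":1},{"rx":0,"ry":0,"rz":-7.9,"tx":0,"ty":0,"tz":0,"jaw":1},{"rx":0,"ry":0,"rz":-7.9,"tx":0,"ty":0,"tz":0,"jaw":1},{"rx":0,"ry":0,"rz":-7.9,"tx":0,"ty":0,"tz":0,"jaw":1},{"rx":0,"ry":0,"rz":-7.9,"tx":0,"ty":0,"tz":0,"jaw":1},{"rx":0,"ry":0,"rz":0,"tx":0,"ty":0,"tz":0,"jaw":1}], "newtons": 30}}

```text
t: 1.25
position: [0.1653, -0.6283, 0.2557]
orientation: [-0.0, 0.684, 0.73, 0.0]
wrist_force: [-0.7, 0.3, 0.1]
grip_width: 0.995
grip_force: 0.0
```

```bash
python3 go.py 0.36 -0.32 0.256 94;python3 go.py 0.505 0.0345 0.2 94
```

```text
t 1.25 pos [ 0.1653 -0.6283  0.2557] yaw 93.75 grip 0.994582917804835 0.0 F [-0.7  0.3  0.1] j7 1.14
shift now-axes [2.949e+02 2.144e+02 1.000e-01] shift target-axes [294.  215.7  -0.3] turn [ 0.   -0.07 -0.25]
t 1.25 pos [ 0.1653 -0.6283  0.2557] yaw 93.75 grip 0.994582917804835 0.0 F [-0.7  0.3  0.1] j7 1.14
shift now-axes [639.1 382.3  56.5] shift target-axes [637.5 385.1  55.7] turn [ 0.   -0.07 -0.25]
```

Call:
{"name": "apply_moves", "arguments": {"moves": [{"rx":0,"ry":0,"rz":0,"tx":33,"ty":24,"tz":0,"jaw":1},{"rx":0,"ry":0,"rz":0,"tx":33,"ty":24,"tz":0,"jaw":1},{"rx":0,"ry":0,"rz":0,"tx":33,"ty":24,"tz":0,"jaw":1},{"rx":0,"ry":0,"rz":0,"tx":33,"ty":24,"tz":0,"jaw":1},{"rx":0,"ry":0,"rz":0,"tx":33,"ty":24,"tz":0,"jaw":1},{"rx":0,"ry":0,"rz":0,"tx":33,"ty":24,"tz":0,"jaw":1},{"rx":0,"ry":0,"rz":0,"tx":33,"ty":24,"tz":0,"jaw":1},{"rx":0,"ry":0,"rz":0,"tx":33,"ty":24,"tz":0,"jaw":1},{"rx":0,"ry":0,"rz":0,"tx":33,"ty":24,"tz":0,"jaw":1}]}}

```text
t: 2.15
position: [0.3623, -0.3165, 0.2565]
orientation: [0.0, 0.685, 0.729, 0.0]
wrist_force: [1.5, -0.6, 0.4]
grip_width: 1.001
grip_force: 0.0
```

Call:
{"name": "apply_moves", "arguments": {"moves": [{"rx":0,"ry":0,"rz":0,"tx":38,"ty":18,"tz":0,"jaw":0.6},{"rx":0,"ry":0,"rz":0,"tx":38,"ty":18,"tz":0,"jaw":0.6},{"rx":0,"ry":0,"rz":0,"tx":38,"ty":18,"tz":0,"jaw":0.6},{"rx":0,"ry":0,"rz":0,"tx":38,"ty":18,"tz":0,"jaw":0.6},{"rx":0,"ry":0,"rz":0,"tx":38,"ty":18,"tz":0,"jaw":0.6},{"rx":0,"ry":0,"rz":0,"tx":38,"ty":18,"tz":0,"jaw":0.6},{"rx":0,"ry":0,"rz":0,"tx":38,"ty":18,"tz":0,"jaw":0.6},{"rx":0,"ry":0,"rz":0,"tx":36,"ty":18,"tz":0,"jaw":0.6},{"rx":0,"ry":0,"rz":0,"tx":34,"ty":18,"tz":0,"jaw":0.6},{"rx":0,"ry":0,"rz":0,"tx":0,"ty":0,"tz":0,"jaw":0.6},{"rx":0,"ry":0,"rz":0,"tx":0,"ty":0,"tz":0,"jaw":0.6}]}}

```text
t: 3.25
position: [0.5011, 0.0289, 0.2561]
orientation: [-0.0, 0.683, 0.73, -0.0]
wrist_force: [-0.3, -0.6, -0.4]
grip_width: 0.8
grip_force: 0.0
```

```bash
python3 go.py 0.505 0.0345 0.114 94
python3 - <<'E'
from workcell import camera
from h import *
for n in("wrist","scene","side"):
    c=camera(n);np.savez(n+"1.npz",**c);W=cloud(c);z=W[...,2]
    m=((np.hypot(W[...,0]-.505,W[...,1]-.0345)<.025)&(z>.105)&(z<.14))
    p=W[m]
    if len(p):
        p2=p[p[:,2]>.127];print(n,len(p),np.nanmean(p2,0).round(4),np.min(p,0).round(4),np.max(p,0).round(4))
    if n=="wrist": cv2.imwrite("pics/w1.png",c["frame"])
E
```

```text
t 3.25 pos [0.5011 0.0289 0.2561] yaw 93.78 grip 0.7996476143853053 0.0 F [-0.3 -0.6 -0.4] j7 -0.3
shift now-axes [  5.4   4.3 142.1] shift target-axes [  5.4   4.2 142.1] turn [-0.04  0.   -0.22]
wrist 892 [0.5049 0.036  0.1301] [0.4905 0.0206 0.1058] [0.5197 0.0503 0.1319]
scene 97 [0.4979 0.0365 0.1286] [0.4854 0.023  0.1053] [0.5189 0.0512 0.1319]
side 160 [0.5048 0.0341 0.1292] [0.4913 0.0193 0.105 ] [0.5185 0.05   0.1314]
```

View pics/w1.png

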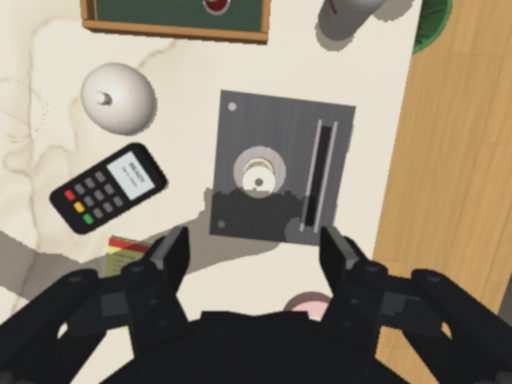

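The wrist view shows the spool at (259,180) on its rose at (259,173), with clear space around it; going down.

Call:
{"name": "apply_moves", "arguments": {"moves": [{"rx":0,"ry":0,"rz":0,"tx":6,"ty":4,"tz":30,"jaw":0.4},{"rx":0,"ry":0,"rz":0,"tx":0,"ty":0,"tz":35,"jaw":0.4},{"rx":0,"ry":0,"rz":0,"tx":0,"ty":0,"tz":30,"jaw":0.4},{"rx":0,"ry":0,"rz":0,"tx":0,"ty":0,"tz":22,"jaw":0.4},{"rx":0,"ry":0,"rz":0,"tx":0,"ty":0,"tz":15,"jaw":0.4},{"rx":0,"ry":0,"rz":0,"tx":0,"ty":0,"tz":8,"jaw":0.4},{"rx":0,"ry":0,"rz":0,"tx":0,"ty":0,"tz":2,"jaw":0.2},{"rx":0,"ry":0,"rz":0,"tx":0,"ty":0,"tz":0,"jaw":-1},{"rx":0,"ry":0,"rz":0,"tx":0,"ty":0,"tz":0,"jaw":-1},{"rx":0,"ry":0,"rz":0,"tx":0,"ty":0,"tz":0,"jaw":-1},{"rx":0,"ry":0,"rz":0,"tx":0,"ty":0,"tz":0,"jaw":-1},{"rx":0,"ry":0,"rz":0,"tx":0,"ty":0,"tz":0,"jaw":-1}], "newtons": 25}}

```text
t: 4.6
position: [0.5055, 0.0342, 0.1152]
orientation: [0.001, 0.684, 0.73, 0.001]
wrist_force: [0.6, -0.8, 4.9]
grip_width: 0.297
grip_force: 23.9
```

```bash
python3 go.py 0.436 0.32 0.18 94
```

```text
t 4.6 pos [0.5055 0.0342 0.1152] yaw 93.76 grip 0.2970362987308521 23.860971867106855 F [ 0.6 -0.8  4.9] j7 -0.45
shift now-axes [289.7 -50.5 -65. ] shift target-axes [289.9 -49.4 -64.8] turn [ 0.11  0.01 -0.24]
```

Call:
{"name": "apply_moves", "arguments": {"moves": [{"rx":0,"ry":0,"rz":0,"tx":0,"ty":0,"tz":-10,"jaw":-1},{"rx":0,"ry":0,"rz":0,"tx":0,"ty":0,"tz":-25,"jaw":-1},{"rx":0,"ry":0,"rz":0,"tx":0,"ty":0,"tz":-25,"jaw":-1},{"rx":0,"ry":0,"rz":0,"tx":0,"ty":0,"tz":-15,"jaw":-1},{"rx":0,"ry":0,"rz":0,"tx":0,"ty":0,"tz":0,"jaw":-1},{"rx":0,"ry":0,"rz":0,"tx":0,"ty":0,"tz":0,"jaw":-1}]}}

```text
t: 5.2
position: [0.5044, 0.0342, 0.1892]
orientation: [-0.0, 0.683, 0.73, -0.0]
wrist_force: [-0.5, 0.2, -0.6]
grip_width: 0.297
grip_force: 25.4
```

```bash
python3 go.py 0.436 0.32 0.18 94
python3 - <<'E'
from workcell import camera
from h import *
a=[]
for n in("scene","side"):
    c=camera(n);u,v=proj(c,(.505,.035,.165)).astype(int)
    a.append(cv2.resize(c["frame"][v-40:v+40,u-40:u+40],(400,400),interpolation=cv2.INTER_CUBIC))
c=camera("wrist");np.savez("wrist2.npz",**c)
cv2.imwrite("pics/l.png",np.hstack(a))
W=cloud(c);f=c["frame"].astype(int);z=W[...,2]
m=(np.hypot(W[...,0]-.505,W[...,1]-.035)<.03)&(z>.09)&(z<.23)&(f.min(-1)>110)
print(len(W[m]),W[m].min(0) if m.any() else 0,W[m].max(0) if m.any() else 0)
# lock with spool off: rose and keyhole
cv2.imwrite("pics/w2.png",c["frame"])
E
```

```text
t 5.2 pos [0.5044 0.0342 0.1892] yaw 93.77 grip 0.29729147113315413 25.35558321280405 F [-0.5  0.2 -0.6] j7 -0.38
shift now-axes [289.7 -49.5   9.2] shift target-axes [289.9 -48.3   9.2] turn [-0.02  0.01 -0.23]
3570 [0.48961298 0.01975725 0.15900827] [0.53343481 0.05032462 0.21108666]
```

View pics/l.png

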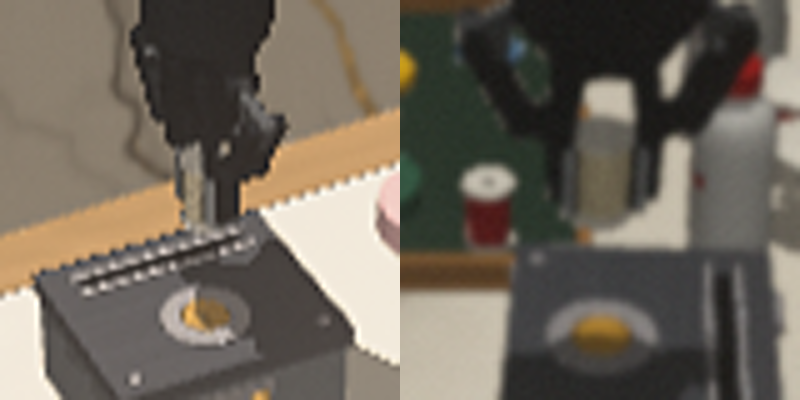

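The picture shows the spool gripped upright and the keyhole bare. Carrying it to the tray.

Call:
{"name": "apply_moves", "arguments": {"moves": [{"rx":0,"ry":0,"rz":0,"tx":20,"ty":-14,"tz":0,"jaw":-1},{"rx":0,"ry":0,"rz":0,"tx":35,"ty":-14,"tz":0,"jaw":-1},{"rx":0,"ry":0,"rz":0,"tx":40,"ty":-12,"tz":0,"jaw":-1},{"rx":0,"ry":0,"rz":0,"tx":40,"ty":-10,"tz":0,"jaw":-1},{"rx":0,"ry":0,"rz":0,"tx":40,"ty":0,"tz":0,"jaw":-1},{"rx":0,"ry":0,"rz":0,"tx":40,"ty":0,"tz":0,"jaw":-1},{"rx":0,"ry":0,"rz":0,"tx":40,"ty":0,"tz":0,"jaw":-1},{"rx":0,"ry":0,"rz":0,"tx":30,"ty":0,"tz":30,"jaw":-1},{"rx":0,"ry":0,"rz":0,"tx":5,"ty":0,"tz":35,"jaw":-1},{"rx":0,"ry":0,"rz":0,"tx":0,"ty":0,"tz":35,"jaw":-1},{"rx":0,"ry":0,"rz":0,"tx":0,"ty":0,"tz":20,"jaw":-1},{"rx":0,"ry":0,"rz":0,"tx":0,"ty":0,"tz":15,"jaw":-1}]}}

```text
t: 6.55
position: [0.4345, 0.3195, 0.0515]
orientation: [-0.0, 0.683, 0.73, -0.002]
wrist_force: [0.3, 0.1, -0.5]
grip_width: 0.295
grip_force: 25.4
```

Call:
{"name": "apply_moves", "arguments": {"moves": [{"rx":0,"ry":0,"rz":0,"tx":0,"ty":0,"tz":5,"jaw":-1},{"rx":0,"ry":0,"rz":0,"tx":0,"ty":0,"tz":5,"jaw":-1},{"rx":0,"ry":0,"rz":0,"tx":0,"ty":0,"tz":4,"jaw":-1},{"rx":0,"ry":0,"rz":0,"tx":0,"ty":0,"tz":1.5,"jaw":-1},{"rx":0,"ry":0,"rz":0,"tx":0,"ty":0,"tz":1,"jaw":-1},{"rx":0,"ry":0,"rz":0,"tx":0,"ty":0,"tz":0,"jaw":-1}]}}

```text
t: 7.15
position: [0.4361, 0.3205, 0.0382]
orientation: [0.0, 0.683, 0.73, 0.0]
wrist_force: [0.1, 0.4, -0.4]
grip_width: 0.296
grip_force: 25.4
```

```bash
python3 go.py 0.436 0.32 0.036 94
```

```text
t 7.15 pos [0.4361 0.3205 0.0382] yaw 93.77 grip 0.29613460669946634 25.35375094099436 F [ 0.1  0.4 -0.4] j7 -1.06
shift now-axes [-0.5 -0.1  2.2] shift target-axes [-0.4 -0.1  2.2] turn [ 0.04 -0.03 -0.23]
```

Call:
{"name": "apply_moves", "arguments": {"moves": [{"rx":0,"ry":0,"rz":0,"tx":0,"ty":0,"tz":1,"jaw":-1},{"rx":0,"ry":0,"rz":0,"tx":0,"ty":0,"tz":0.7,"jaw":-1},{"rx":0,"ry":0,"rz":0,"tx":0,"ty":0,"tz":0,"jaw":-1},{"rx":0,"ry":0,"rz":0,"tx":0,"ty":0,"tz":0,"jaw":-1}]}}

```text
t: 7.55
position: [0.436, 0.3204, 0.0363]
orientation: [0.0, 0.683, 0.73, 0.0]
wrist_force: [0.6, -0.2, 0.8]
grip_width: 0.291
grip_force: 25.2
```

Close to contact; one more nudge, release, lift.

Call:
{"name": "apply_moves", "arguments": {"moves": [{"rx":0,"ry":0,"rz":0,"tx":0,"ty":0,"tz":0.4,"jaw":-1},{"rx":0,"ry":0,"rz":0,"tx":0,"ty":0,"tz":0,"jaw":-0.3},{"rx":0,"ry":0,"rz":0,"tx":0,"ty":0,"tz":0,"jaw":-0.1},{"rx":0,"ry":0,"rz":0,"tx":0,"ty":0,"tz":0,"jaw":0.1},{"rx":0,"ry":0,"rz":0,"tx":0,"ty":0,"tz":0,"jaw":0.3},{"rx":0,"ry":0,"rz":0,"tx":0,"ty":0,"tz":0,"jaw":0.3},{"rx":0,"ry":0,"rz":0,"tx":0,"ty":0,"tz":0,"jaw":0.3},{"rx":0,"ry":0,"rz":0,"tx":0,"ty":0,"tz":0,"jaw":0.3}]}}

```text
t: 8.35
position: [0.4359, 0.3204, 0.0358]
orientation: [-0.0, 0.683, 0.73, 0.0]
wrist_force: [-0.5, -0.1, -0.5]
grip_width: 0.65
grip_force: 0.0
```

Call:
{"name": "apply_moves", "arguments": {"moves": [{"rx":0,"ry":0,"rz":0,"tx":0,"ty":0,"tz":-10,"jaw":0.3},{"rx":0,"ry":0,"rz":0,"tx":0,"ty":0,"tz":-25,"jaw":0.3},{"rx":0,"ry":0,"rz":0,"tx":0,"ty":0,"tz":-40,"jaw":0.4},{"rx":0,"ry":0,"rz":0,"tx":0,"ty":0,"tz":-40,"jaw":0.4},{"rx":0,"ry":0,"rz":0,"tx":0,"ty":0,"tz":-40,"jaw":0.4},{"rx":0,"ry":0,"rz":0,"tx":0,"ty":0,"tz":-30,"jaw":0.4},{"rx":0,"ry":0,"rz":0,"tx":0,"ty":0,"tz":0,"jaw":0.4}]}}

```text
t: 9.05
position: [0.4375, 0.3225, 0.2262]
orientation: [0.001, 0.683, 0.73, 0.005]
wrist_force: [0.1, 0.1, -0.3]
grip_width: 0.699
grip_force: 0.0
```

```bash

python3 - <<'E'
from workcell import camera
from h import *
a=[]
c=camera("wrist");cv2.imwrite("pics/w3.png",c["frame"])
for n in("side","wrist"):
    c=camera(n)
    W=cloud(c);z=W[...,2]
    m=(np.hypot(W[...,0]-.436,W[...,1]-.32)<.04)&(z>.012)&(z<.1)
    p=W[m];print(n,p.mean(0).round(4),p.min(0).round(4),p.max(0).round(4))
E
python3 go.py 0.43 -0.325 0.222 85;python3 go.py 0.47 0 0.222 94
```

```text
side [0.4351 0.3143 0.0372] [0.4208 0.3047 0.0123] [0.4495 0.3358 0.0526]
wrist [0.4352 0.3231 0.0481] [0.421  0.3067 0.0122] [0.4499 0.3366 0.0535]
t 9.2 pos [0.4355 0.3197 0.2205] yaw 93.77 grip 0.698255056533196 0.0 F [ 0.1  0.7 -0.2] j7 -0.91
shift now-axes [-642.9  -47.8   -0.8] shift target-axes [-642.7   50.7   -1.5] turn [-0.03  0.05  8.77]
t 9.2 pos [0.4355 0.3197 0.2205] yaw 93.77 grip 0.698255056533196 0.0 F [ 0.1  0.7 -0.2] j7 -0.91
shift now-axes [-321.3   13.5   -1.2] shift target-axes [-321.3   12.2   -1.5] turn [-0.03  0.05 -0.23]
```

View pics/w3.png

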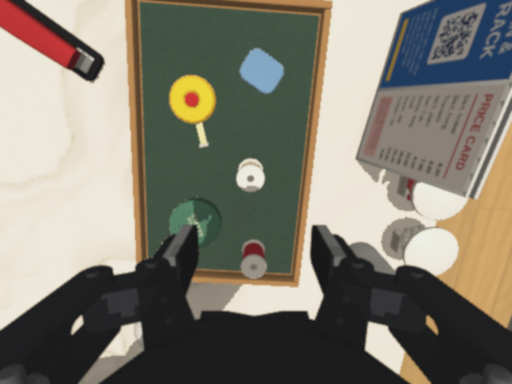

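Wrist view: white spool upright at (250,175), others undisturbed. Going over the lock for a clear measurement.

Call:
{"name": "apply_moves", "arguments": {"moves": [{"rx":0,"ry":0,"rz":0,"tx":-30,"ty":5,"tz":0,"jaw":0.4},{"rx":0,"ry":0,"rz":0,"tx":-40,"ty":5,"tz":0,"jaw":0.4},{"rx":0,"ry":0,"rz":0,"tx":-45,"ty":5,"tz":0,"jaw":0.4},{"rx":0,"ry":0,"rz":0,"tx":-45,"ty":5,"tz":0,"jaw":0.4},{"rx":0,"ry":0,"rz":0,"tx":-45,"ty":5,"tz":0,"jaw":0.4},{"rx":0,"ry":0,"rz":0,"tx":-45,"ty":5,"tz":0,"jaw":0.4},{"rx":0,"ry":0,"rz":0,"tx":-45,"ty":5,"tz":0,"jaw":0.4},{"rx":0,"ry":0,"rz":0,"tx":-40,"ty":5,"tz":0,"jaw":0.4},{"rx":0,"ry":0,"rz":0,"tx":-25,"ty":0,"tz":0,"jaw":0.4},{"rx":0,"ry":0,"rz":0,"tx":0,"ty":0,"tz":0,"jaw":0.4},{"rx":0,"ry":0,"rz":0,"tx":0,"ty":0,"tz":0,"jaw":0.4}]}}

```text
t: 10.3
position: [0.4986, -0.0361, 0.2195]
orientation: [-0.001, 0.684, 0.73, -0.001]
wrist_force: [-0.6, 1.4, 0.1]
grip_width: 0.697
grip_force: 0.0
```

```bash
python3 go.py 0.43 -0.325 0.222 85
cat > lock.py <<'E'
from workcell import camera
from h import *
def meas(c,tag):
    hsv=cv2.cvtColor(c["frame"],cv2.COLOR_BGR2HSV);uc=proj(c,(.505,.035,.085));H,S,V=[hsv[...,i].astype(int) for i in range(3)]
    v,u=np.indices(V.shape)
    br=((H>10)&(H<32)&(S>90)&(V>50)&(np.hypot(u-uc[0],v-uc[1])<30)).astype(np.uint8)
    cs,_=cv2.findContours(br,0,cv2.CHAIN_APPROX_NONE);k=max(cs,key=cv2.contourArea);hull=cv2.convexHull(k)
    X=np.array([ray(c,p[0],.085)[:2] for p in hull],np.float32);r=cv2.minEnclosingCircle(X);e=cv2.fitEllipse(X)
    print(tag,"plug",np.round(r[0],4),round(r[1],4),"ell",np.round(e[0],4),np.round(e[1],4))
    ins=cv2.drawContours(np.zeros_like(br),[hull],-1,1,-1);ins=cv2.erode(ins,np.ones((3,3)))
    d=ins*(V<0.55*np.median(V[br>0])).astype(np.uint8)
    P=np.array([ray(c,(b,a),.085)[:2] for a,b in zip(*np.where(d))],np.float32)
    if len(P)>5: r=cv2.minAreaRect(P);print("slot",len(P),P.mean(0).round(4),np.round(r[0],4),np.round(r[1],4),round(r[2],1))
E
python3 - <<'E'
from lock import *
for n in("wrist","side","scene"):
    c=camera(n)
    try: meas(c,n)
    except Exception as e: print(n,e)
    if n=="wrist":
        np.savez("wrist4.npz",**c);u,v=proj(c,(.505,.035,.085)).astype(int);print(u,v)
        cv2.imwrite("pics/k.png",cv2.resize(c["frame"][max(v-60,0):v+60,u-60:u+60],(600,600),interpolation=cv2.INTER_CUBIC))
E
```

```text
t 10.3 pos [ 0.4986 -0.0361  0.2195] yaw 93.73 grip 0.6972878465145095 0.0 F [-0.6  1.4  0.1] j7 -0.2
shift now-axes [-283.8  -87.2   -2.6] shift target-axes [-293.8  -43.1   -2.5] turn [-0.17 -0.06  8.73]
wrist plug [0.506  0.0342] 0.0154 ell [0.5059 0.0345] [0.0295 0.0304]
slot 109 [0.504  0.0346] [0.5044 0.0346] [0.0054 0.0153] 86.9
267 106
side plug [0.5065 0.0359] 0.0148 ell [0.5065 0.0357] [0.0281 0.029 ]
scene plug [0.5881 0.0062] 0.0806 ell [ 6.059e-01 -1.000e-04] [0.0619 0.1729]
```

View pics/k.png

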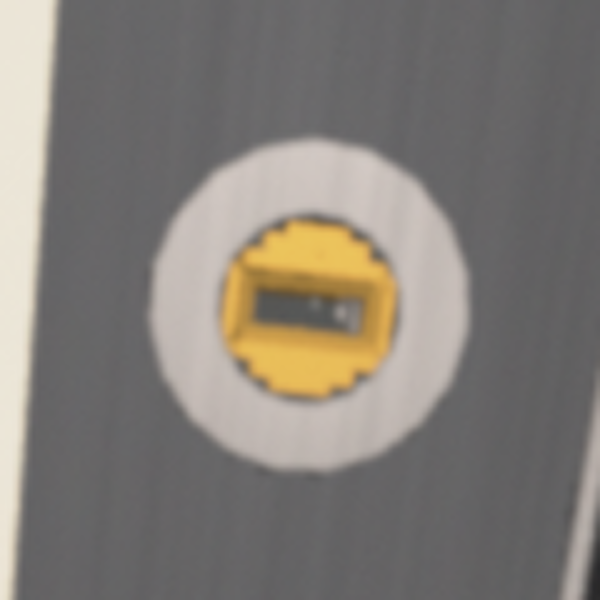

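The lock view shows the plug centred in the rose, slot along the box's x. Plug at (0.506, 0.0345), slot yaw about -3°. Now to the key stand.

Call:
{"name": "apply_moves", "arguments": {"moves": [{"rx":0,"ry":0,"rz":8.5,"tx":0,"ty":0,"tz":0,"jaw":0.4},{"rx":0,"ry":0,"rz":0,"tx":-35,"ty":-4,"tz":0,"jaw":0.2},{"rx":0,"ry":0,"rz":0,"tx":-42,"ty":-5,"tz":0,"jaw":0.2},{"rx":0,"ry":0,"rz":0,"tx":-44,"ty":-5,"tz":0,"jaw":0.2},{"rx":0,"ry":0,"rz":0,"tx":-44,"ty":-5,"tz":0,"jaw":0.2},{"rx":0,"ry":0,"rz":0,"tx":-44,"ty":-5,"tz":0,"jaw":0.2},{"rx":0,"ry":0,"rz":0,"tx":-44,"ty":-5,"tz":0,"jaw":0.2},{"rx":0,"ry":0,"rz":0,"tx":-44,"ty":-5,"tz":0,"jaw":0.2},{"rx":0,"ry":0,"rz":0,"tx":-36,"ty":-4,"tz":0,"jaw":0.2},{"rx":0,"ry":0,"rz":0,"tx":-20,"ty":0,"tz":0,"jaw":0.2},{"rx":0,"ry":0,"rz":0,"tx":0,"ty":0,"tz":0,"jaw":0.2},{"rx":0,"ry":0,"rz":0,"tx":0,"ty":0,"tz":0,"jaw":0.2}]}}

```text
t: 11.65
position: [0.4334, -0.383, 0.2205]
orientation: [-0.001, 0.735, 0.678, 0.001]
wrist_force: [0.7, 0.4, 1.2]
grip_width: 0.602
grip_force: 0.0
```

```bash
python3 go.py 0.43 -0.325 0.075 85
python3 - <<'E'
from workcell import camera
from h import *
c=camera("wrist");np.savez("wrist5.npz",**c);cv2.imwrite("pics/w5.png",c["frame"])
W=cloud(c);z=W[...,2]
near=(np.hypot(W[...,0]-.43,W[...,1]+.292)<.09)
m=near&(z>.083)&(z<.095)
p=W[m];r=cv2.minAreaRect(p[:,:2].astype(np.float32));print("bow top",len(p),p.mean(0).round(4),np.round(r[0],4),np.round(r[1],4),r[2])
p=W[near&(z>.037)&(z<.045)];r=cv2.minAreaRect(p[:,:2].astype(np.float32));print("stand",np.round(r[0],4),np.round(r[1],4),r[2])
p=W[near&(z>.06)&(z<.08)&(W[...,1]>-.29)];print("round",p.mean(0).round(4),p.max(0))
E
```

```text
t 11.65 pos [ 0.4334 -0.383   0.2205] yaw 85.4 grip 0.6024594580328438 0.0 F [0.7 0.4 1.2] j7 0.35
shift now-axes [ 57.2  -8.1 145.6] shift target-axes [ 57.4  -8.5 145.5] turn [ 0.   -0.11  0.4 ]
bow top 456 [ 0.4295 -0.3241  0.0877] [ 0.4298 -0.3244] [0.035  0.0097] 84.60432434082031
stand [ 0.4322 -0.2925] [0.12   0.0501] 85.20616149902344
round [ 0.4348 -0.2623  0.0704] [ 0.44054064 -0.24902045  0.07449531]
```

View pics/w5.png

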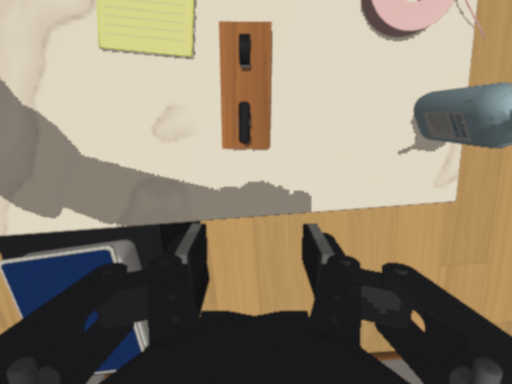

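The wrist view shows the square bow at (245,122), the round bow at (245,48) in the stand; gripping line lies across the bow.

Call:
{"name": "apply_moves", "arguments": {"moves": [{"rx":0,"ry":0,"rz":0.4,"tx":30,"ty":-4.4,"tz":10,"jaw":0},{"rx":0,"ry":0,"rz":0,"tx":28,"ty":-4,"tz":30,"jaw":0},{"rx":0,"ry":0,"rz":0,"tx":0,"ty":0,"tz":35,"jaw":0},{"rx":0,"ry":0,"rz":0,"tx":0,"ty":0,"tz":30,"jaw":0},{"rx":0,"ry":0,"rz":0,"tx":0,"ty":0,"tz":20,"jaw":0},{"rx":0,"ry":0,"rz":0,"tx":0,"ty":0,"tz":14,"jaw":0},{"rx":0,"ry":0,"rz":0,"tx":0,"ty":0,"tz":7,"jaw":0},{"rx":0,"ry":0,"rz":0,"tx":0,"ty":0,"tz":0,"jaw":0},{"rx":0,"ry":0,"rz":0,"tx":0,"ty":0,"tz":0,"jaw":0},{"rx":0,"ry":0,"rz":0,"tx":0,"ty":0,"tz":0,"jaw":0}]}}

```text
t: 12.7
position: [0.4299, -0.3263, 0.0757]
orientation: [0.001, 0.738, 0.675, 0.0]
wrist_force: [0.2, -0.7, -0.6]
grip_width: 0.504
grip_force: 0.0
```

```bash
python3 go.py 0.4297 -0.3243 0.074 85
```

```text
t 12.7 pos [ 0.4299 -0.3263  0.0757] yaw 84.91 grip 0.5039507926529789 0.0 F [ 0.2 -0.7 -0.6] j7 0.15
shift now-axes [ 2.  -0.4  1.7] shift target-axes [ 2.  -0.4  1.7] turn [ 0.1   0.04 -0.09]
```

Call:
{"name": "apply_moves", "arguments": {"moves": [{"rx":0,"ry":0,"rz":0,"tx":2,"ty":0,"tz":1.5,"jaw":0},{"rx":0,"ry":0,"rz":0,"tx":0,"ty":0,"tz":0,"jaw":-0.5},{"rx":0,"ry":0,"rz":0,"tx":0,"ty":0,"tz":0,"jaw":-1},{"rx":0,"ry":0,"rz":0,"tx":0,"ty":0,"tz":0,"jaw":-1},{"rx":0,"ry":0,"rz":0,"tx":0,"ty":0,"tz":0,"jaw":-1},{"rx":0,"ry":0,"rz":0,"tx":0,"ty":0,"tz":0,"jaw":-1},{"rx":0,"ry":0,"rz":0,"tx":0,"ty":0,"tz":0,"jaw":-1}], "newtons": 70}}

```text
t: 13.4
position: [0.4294, -0.3245, 0.0735]
orientation: [0.0, 0.738, 0.675, 0.0]
wrist_force: [-0.3, -0.4, 3.7]
grip_width: 0.109
grip_force: 68.1
```

```bash
python3 go.py 0.4297 -0.3243 0.16 85
```

```text
t 13.4 pos [ 0.4294 -0.3245  0.0735] yaw 84.87 grip 0.10903037821068201 68.14511775970459 F [-0.3 -0.4  3.7] j7 0.15
shift now-axes [  0.2   0.3 -86.5] shift target-axes [  0.2   0.3 -86.5] turn [ 0.02  0.01 -0.13]
```

Call:
{"name": "apply_moves", "arguments": {"moves": [{"rx":0,"ry":0,"rz":0,"tx":0,"ty":0,"tz":-8,"jaw":-1},{"rx":0,"ry":0,"rz":0,"tx":0,"ty":0,"tz":-12,"jaw":-1},{"rx":0,"ry":0,"rz":0,"tx":0,"ty":0,"tz":-15,"jaw":-1},{"rx":0,"ry":0,"rz":0,"tx":0,"ty":0,"tz":-15,"jaw":-1},{"rx":0,"ry":0,"rz":0,"tx":0,"ty":0,"tz":-25,"jaw":-1},{"rx":0,"ry":0,"rz":0,"tx":0,"ty":0,"tz":-25,"jaw":-1},{"rx":0,"ry":0,"rz":0,"tx":0,"ty":0,"tz":-20,"jaw":-1},{"rx":0,"ry":0,"rz":0,"tx":0,"ty":0,"tz":0,"jaw":-1},{"rx":0,"ry":0,"rz":0,"tx":0,"ty":0,"tz":0,"jaw":-1}]}}

```text
t: 14.3
position: [0.4291, -0.3244, 0.1937]
orientation: [0.0, 0.738, 0.675, -0.0]
wrist_force: [-0.5, -0.5, -0.3]
grip_width: 0.119
grip_force: 68.1
```

```bash
python3 go.py 0.506 -0.0345 0.19 85
python3 - <<'E'
from workcell import camera,observe
from h import *
o=observe();tp=o["position"]
a=[]
for n in("scene","side"):
    c=camera(n);np.savez(n+"6.npz",**c);u,v=proj(c,tp-[0,0,.04]).astype(int)
    a.append(cv2.resize(c["frame"][v-40:v+40,u-40:u+40],(400,400),interpolation=cv2.INTER_CUBIC))
    W=cloud(c);z=W[...,2]
    for lo,hi in((-.064,-.035),(-.064,-.052),(-.046,-.034)):
        m=(np.hypot(W[...,0]-tp[0],W[...,1]-tp[1])<.03)&(z-tp[2]>lo)&(z-tp[2]<hi);p=W[m]-tp
        if m.any(): print(n,lo,len(p),(p.mean(0)*1e3).round(1),(p.min(0)*1e3).round(1),(p.max(0)*1e3).round(1))
cv2.imwrite("pics/key.png",np.hstack(a))
E
```

```text
t 14.3 pos [ 0.4291 -0.3244  0.1937] yaw 84.87 grip 0.11886176009019205 68.09308648109436 F [-0.5 -0.5 -0.3] j7 0.24
shift now-axes [295.6  50.6   3.5] shift target-axes [295.5  51.3   3.7] turn [ 0.03  0.03 -0.13]
scene -0.064 40 [ -4.5   3.1 -48.9] [ -8.6  -9.8 -62.3] [  3.4  12.6 -36.6]
scene -0.064 16 [ -4.2   1.3 -57.2] [ -8.6  -9.8 -62.3] [ -0.1  11.1 -52. ]
scene -0.046 21 [ -4.7   3.8 -40.9] [ -8.6 -11.3 -45.6] [  3.4  12.6 -34.1]
side -0.064 37 [ -0.2  -6.5 -51.5] [ -3.4  -9.5 -61.3] [  3.    9.2 -38.2]
side -0.064 18 [  0.4  -5.4 -57.3] [ -2.4  -9.1 -61.3] [  3.    9.2 -53. ]
side -0.046 9 [ -0.6  -8.  -42.5] [ -3.   -8.8 -45. ] [  1.6  -6.4 -38.2]
```

View pics/key.png

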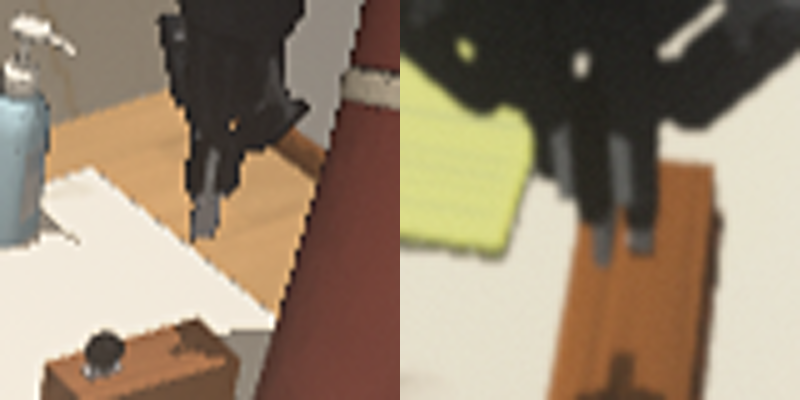

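The picture shows the key held plumb, blade hanging centred under the fingers. Carrying to above the lock, then turning 92° counter-clockwise.

Call:
{"name": "apply_moves", "arguments": {"moves": [{"rx":0,"ry":0,"rz":0,"tx":25,"ty":3,"tz":0,"jaw":-1},{"rx":0,"ry":0,"rz":0,"tx":40,"ty":5,"tz":0,"jaw":-1},{"rx":0,"ry":0,"rz":0,"tx":42,"ty":5,"tz":0,"jaw":-1},{"rx":0,"ry":0,"rz":0,"tx":42,"ty":5,"tz":0,"jaw":-1},{"rx":0,"ry":0,"rz":0,"tx":42,"ty":5,"tz":0,"jaw":-1},{"rx":0,"ry":0,"rz":0,"tx":42,"ty":5,"tz":0,"jaw":-1},{"rx":0,"ry":0,"rz":0,"tx":42,"ty":5,"tz":0,"jaw":-1},{"rx":0,"ry":0,"rz":0,"tx":42,"ty":5,"tz":0,"jaw":-1},{"rx":0,"ry":0,"rz":0,"tx":30,"ty":4,"tz":0,"jaw":-1},{"rx":0,"ry":0,"rz":0,"tx":17,"ty":3,"tz":0,"jaw":-1}]}}

```text
t: 15.4
position: [0.5062, 0.038, 0.1923]
orientation: [-0.001, 0.736, 0.677, -0.0]
wrist_force: [-0.1, -0.4, -0.3]
grip_width: 0.109
grip_force: 68.1
```

Call:
{"name": "apply_moves", "arguments": {"moves": [{"rx":0,"ry":0,"rz":-8.4,"tx":0,"ty":0,"tz":0,"jaw":-1},{"rx":0,"ry":0,"rz":-8.4,"tx":0,"ty":0,"tz":0,"jaw":-1},{"rx":0,"ry":0,"rz":-8.4,"tx":0,"ty":0,"tz":0,"jaw":-1},{"rx":0,"ry":0,"rz":-8.4,"tx":0,"ty":0,"tz":0,"jaw":-1},{"rx":0,"ry":0,"rz":-8.4,"tx":0,"ty":0,"tz":0,"jaw":-1},{"rx":0,"ry":0,"rz":-8.4,"tx":0,"ty":0,"tz":0,"jaw":-1},{"rx":0,"ry":0,"rz":-8.4,"tx":0,"ty":0,"tz":0,"jaw":-1},{"rx":0,"ry":0,"rz":-8.4,"tx":0,"ty":0,"tz":0,"jaw":-1},{"rx":0,"ry":0,"rz":-8.4,"tx":0,"ty":0,"tz":0,"jaw":-1},{"rx":0,"ry":0,"rz":-8.4,"tx":0,"ty":0,"tz":0,"jaw":-1},{"rx":0,"ry":0,"rz":-8.2,"tx":0,"ty":0,"tz":0,"jaw":-1},{"rx":0,"ry":0,"rz":0,"tx":0,"ty":0,"tz":0,"jaw":-1}]}}

```text
t: 16.6
position: [0.506, 0.0337, 0.1919]
orientation: [-0.001, 0.026, 1.0, 0.0]
wrist_force: [-0.5, 0.3, -0.2]
grip_width: 0.103
grip_force: 68.1
```

```bash
python3 go.py 0.506 0.0345 0.158 177.1
python3 - <<'E'
from workcell import camera,observe
from h import *
tp=observe()["position"]
for n in("scene","side"):
    c=camera(n)
    W=cloud(c);z=W[...,2]
    for lo,hi in((-.064,-.05),(-.048,-.032)):
        m=(np.hypot(W[...,0]-tp[0],W[...,1]-tp[1])<.03)&(z-tp[2]>lo)&(z-tp[2]<hi);p=W[m]-tp
        if m.any(): print(n,lo,len(p),(p.mean(0)*1e3).round(1),(p.min(0)*1e3).round(1),(p.max(0)*1e3).round(1))
E
```

```text
t 16.6 pos [0.506  0.0337 0.1919] yaw 177.05 grip 0.1025122520502646 68.0949318408966 F [-0.5  0.3 -0.2] j7 0.82
shift now-axes [-0.1  0.8 33.9] shift target-axes [ 0.   0.8 33.9] turn [ 0.04 -0.17 -0.05]
scene -0.064 18 [ -4.1   1.1 -57.4] [-15.5  -3.7 -63.8] [ 10.4   3.7 -51.5]
scene -0.048 14 [ -7.6   1.5 -41. ] [-14.1  -1.9 -46.9] [  6.3   4.6 -33.4]
side -0.064 31 [ -0.4  -2.2 -56.5] [ -7.7  -4.7 -62.8] [  8.9  -0.1 -50.1]
side -0.048 40 [  0.2  -2.8 -40.5] [ -8.1  -5.7 -48. ] [  8.6  -0.6 -33.7]
```

Call:
{"name": "apply_moves", "arguments": {"moves": [{"rx":0,"ry":0,"rz":0,"tx":0,"ty":0.8,"tz":15,"jaw":-1},{"rx":0,"ry":0,"rz":0,"tx":0,"ty":0,"tz":15,"jaw":-1},{"rx":0,"ry":0,"rz":0,"tx":0,"ty":0,"tz":8,"jaw":-1},{"rx":0,"ry":0,"rz":0,"tx":0,"ty":0,"tz":2,"jaw":-1},{"rx":0,"ry":0,"rz":0,"tx":0,"ty":0,"tz":2,"jaw":-1},{"rx":0,"ry":0,"rz":0,"tx":0,"ty":0,"tz":2,"jaw":-1},{"rx":0,"ry":0,"rz":0,"tx":0,"ty":0,"tz":2,"jaw":-1},{"rx":0,"ry":0,"rz":0,"tx":0,"ty":0,"tz":1,"jaw":-1},{"rx":0,"ry":0,"rz":0,"tx":0,"ty":0,"tz":0,"jaw":-1}]}}

```text
t: 17.6
position: [0.5067, 0.0349, 0.1463]
orientation: [0.0, 0.026, 1.0, -0.0]
wrist_force: [0.2, -0.1, -0.7]
grip_width: 0.111
grip_force: 68.1
```

```bash
python3 go.py 0.506 0.0345 0.1435 177.1
```

```text
t 17.6 pos [0.5067 0.0349 0.1463] yaw 177.06 grip 0.11059228250771902 68.09138417243958 F [ 0.2 -0.1 -0.7] j7 0.75
shift now-axes [ 0.7 -0.4  2.8] shift target-axes [ 0.7 -0.4  2.8] turn [ 0.    0.   -0.04]
```

Call:
{"name": "apply_moves", "arguments": {"moves": [{"rx":0,"ry":0,"rz":0,"tx":0,"ty":0,"tz":1,"jaw":-1},{"rx":0,"ry":0,"rz":0,"tx":0,"ty":0,"tz":1,"jaw":-1},{"rx":0,"ry":0,"rz":0,"tx":0,"ty":0,"tz":1,"jaw":-1},{"rx":0,"ry":0,"rz":0,"tx":0,"ty":0,"tz":1,"jaw":-1},{"rx":0,"ry":0,"rz":0,"tx":0,"ty":0,"tz":0,"jaw":-1}]}}

```text
t: 18.1
position: [0.5066, 0.0349, 0.1421]
orientation: [-0.0, 0.026, 1.0, 0.0]
wrist_force: [-0.1, 0.4, 0.2]
grip_width: 0.112
grip_force: 68.1
```

Call:
{"name": "apply_moves", "arguments": {"moves": [{"rx":0,"ry":0,"rz":0,"tx":0,"ty":0,"tz":1,"jaw":-1},{"rx":0,"ry":0,"rz":0,"tx":0,"ty":0,"tz":1,"jaw":-1},{"rx":0,"ry":0,"rz":0,"tx":0,"ty":0,"tz":1,"jaw":-1},{"rx":0,"ry":0,"rz":0,"tx":0,"ty":0,"tz":1,"jaw":-1},{"rx":0,"ry":0,"rz":0,"tx":0,"ty":0,"tz":0,"jaw":-1}]}}

```text
t: 18.6
position: [0.5066, 0.0349, 0.1381]
orientation: [-0.0, 0.026, 1.0, 0.0]
wrist_force: [-0.6, 0.4, -0.2]
grip_width: 0.109
grip_force: 68.1
```

Tip at ~10.4 mm. Two more mm, then rock clockwise ~0.52 rad (30°).

Call:
{"name": "apply_moves", "arguments": {"moves": [{"rx":0,"ry":0,"rz":0,"tx":0,"ty":0,"tz":1,"jaw":-1},{"rx":0,"ry":0,"rz":0,"tx":0,"ty":0,"tz":1,"jaw":-1},{"rx":0,"ry":0,"rz":0,"tx":0,"ty":0,"tz":0,"jaw":-1},{"rx":0,"ry":0,"rz":5,"tx":0,"ty":0,"tz":0,"jaw":-1},{"rx":0,"ry":0,"rz":5,"tx":0,"ty":0,"tz":0,"jaw":-1},{"rx":0,"ry":0,"rz":5,"tx":0,"ty":0,"tz":0,"jaw":-1},{"rx":0,"ry":0,"rz":5,"tx":0,"ty":0,"tz":0,"jaw":-1},{"rx":0,"ry":0,"rz":5,"tx":0,"ty":0,"tz":0,"jaw":-1},{"rx":0,"ry":0,"rz":5,"tx":0,"ty":0,"tz":0,"jaw":-1},{"rx":0,"ry":0,"rz":0,"tx":0,"ty":0,"tz":0,"jaw":-1}]}}

```text
t: 19.6
position: [0.506, 0.0353, 0.1359]
orientation: [-0.001, 0.283, 0.959, -0.0]
wrist_force: [-1.0, 0.0, -2.0]
grip_width: 0.11
grip_force: 68.3
```

```bash
python3 go.py 0.506 0.0345 0.117 147
python3 -c "
from workcell import observe;print(observe()['moment'].round(3))"
```

```text
t 19.6 pos [0.506  0.0353 0.1359] yaw 147.13 grip 0.11004989573952771 68.33904504776001 F [-1.  0. -2.] j7 0.32
shift now-axes [-0.5 -0.7 18.9] shift target-axes [-0.5 -0.7 18.9] turn [-0.04 -0.06  0.13]
[0.316 0.386 0.04 ]
```

Call:
{"name": "apply_moves", "arguments": {"moves": [{"rx":0,"ry":0,"rz":0,"tx":0,"ty":0,"tz":1,"jaw":-1},{"rx":0,"ry":0,"rz":0,"tx":0,"ty":0,"tz":1,"jaw":-1},{"rx":0,"ry":0,"rz":0,"tx":0,"ty":0,"tz":1,"jaw":-1},{"rx":0,"ry":0,"rz":0,"tx":0,"ty":0,"tz":0,"jaw":-1}]}}

```text
t: 20.0
position: [0.5064, 0.0351, 0.1335]
orientation: [-0.0, 0.283, 0.959, -0.0]
wrist_force: [-2.8, 0.5, 4.0]
grip_width: 0.105
grip_force: 69.3
```

Call:
{"name": "apply_moves", "arguments": {"moves": [{"rx":0,"ry":0,"rz":0,"tx":0,"ty":0,"tz":1,"jaw":-1},{"rx":0,"ry":0,"rz":0,"tx":0,"ty":0,"tz":0.5,"jaw":-1},{"rx":0,"ry":0,"rz":0,"tx":0,"ty":0,"tz":0,"jaw":-1}]}}

```text
t: 20.3
position: [0.5066, 0.035, 0.1319]
orientation: [-0.0, 0.283, 0.959, 0.0]
wrist_force: [-2.1, 0.2, 4.2]
grip_width: 0.107
grip_force: 69.4
```

Call:
{"name": "apply_moves", "arguments": {"moves": [{"rx":0,"ry":0,"rz":0,"tx":0,"ty":0,"tz":1,"jaw":-1},{"rx":0,"ry":0,"rz":0,"tx":0,"ty":0,"tz":1,"jaw":-1},{"rx":0,"ry":0,"rz":0,"tx":0,"ty":0,"tz":0,"jaw":-1}]}}

```text
t: 20.6
position: [0.5067, 0.0349, 0.1297]
orientation: [0.0, 0.283, 0.959, 0.0]
wrist_force: [-2.4, 0.7, 2.3]
grip_width: 0.107
grip_force: 69.3
```

Call:
{"name": "apply_moves", "arguments": {"moves": [{"rx":0,"ry":0,"rz":0,"tx":0,"ty":0,"tz":1,"jaw":-1},{"rx":0,"ry":0,"rz":0,"tx":0,"ty":0,"tz":1,"jaw":-1},{"rx":0,"ry":0,"rz":0,"tx":0,"ty":0,"tz":0,"jaw":-1}]}}

```text
t: 20.9
position: [0.5067, 0.0349, 0.1277]
orientation: [0.0, 0.283, 0.959, 0.0]
wrist_force: [-2.9, 1.5, 3.3]
grip_width: 0.112
grip_force: 69.3
```

Call:
{"name": "apply_moves", "arguments": {"moves": [{"rx":0,"ry":0,"rz":0,"tx":0,"ty":0,"tz":1,"jaw":-1},{"rx":0,"ry":0,"rz":0,"tx":0,"ty":0,"tz":1,"jaw":-1},{"rx":0,"ry":0,"rz":0,"tx":0,"ty":0,"tz":1,"jaw":-1},{"rx":0,"ry":0,"rz":0,"tx":0,"ty":0,"tz":1,"jaw":-1},{"rx":0,"ry":0,"rz":0,"tx":0,"ty":0,"tz":0,"jaw":-1}]}}

```text
t: 21.4
position: [0.5066, 0.035, 0.1237]
orientation: [-0.0, 0.283, 0.959, 0.0]
wrist_force: [-3.4, 0.8, 4.5]
grip_width: 0.107
grip_force: 69.4
```

Call:
{"name": "apply_moves", "arguments": {"moves": [{"rx":0,"ry":0,"rz":0,"tx":0,"ty":0,"tz":1,"jaw":-1},{"rx":0,"ry":0,"rz":0,"tx":0,"ty":0,"tz":1,"jaw":-1},{"rx":0,"ry":0,"rz":0,"tx":0,"ty":0,"tz":1,"jaw":-1},{"rx":0,"ry":0,"rz":0,"tx":0,"ty":0,"tz":1,"jaw":-1},{"rx":0,"ry":0,"rz":0,"tx":0,"ty":0,"tz":0,"jaw":-1}]}}

```text
t: 21.9
position: [0.5066, 0.035, 0.1196]
orientation: [-0.0, 0.283, 0.959, 0.0]
wrist_force: [-1.9, 1.1, 3.9]
grip_width: 0.107
grip_force: 69.4
```

Tip ~28.9 mm; the last 3 mm gently.

Call:
{"name": "apply_moves", "arguments": {"moves": [{"rx":0,"ry":0,"rz":0,"tx":0,"ty":0,"tz":1,"jaw":-1},{"rx":0,"ry":0,"rz":0,"tx":0,"ty":0,"tz":1,"jaw":-1},{"rx":0,"ry":0,"rz":0,"tx":0,"ty":0,"tz":0.6,"jaw":-1},{"rx":0,"ry":0,"rz":0,"tx":0,"ty":0,"tz":0,"jaw":-1}]}}

```text
t: 22.3
position: [0.5066, 0.035, 0.117]
orientation: [-0.0, 0.283, 0.959, 0.0]
wrist_force: [-3.4, 1.0, 3.5]
grip_width: 0.106
grip_force: 69.4
```

Call:
{"name": "apply_moves", "arguments": {"moves": [{"rx":0,"ry":0,"rz":0,"tx":0,"ty":0,"tz":0.5,"jaw":-1},{"rx":0,"ry":0,"rz":0,"tx":0,"ty":0,"tz":0,"jaw":-1}]}}

```text
t: 22.5
position: [0.5066, 0.035, 0.1166]
orientation: [-0.0, 0.283, 0.959, 0.0]
wrist_force: [-2.8, 1.5, 4.1]
grip_width: 0.108
grip_force: 69.4
```

Call:
{"name": "apply_moves", "arguments": {"moves": [{"rx":0,"ry":0,"rz":0,"tx":0,"ty":0,"tz":0.5,"jaw":-1},{"rx":0,"ry":0,"rz":0,"tx":0,"ty":0,"tz":0.3,"jaw":-1},{"rx":0,"ry":0,"rz":0,"tx":0,"ty":0,"tz":0,"jaw":-1}]}}

```text
t: 22.8
position: [0.5066, 0.035, 0.1162]
orientation: [0.0, 0.283, 0.959, -0.0]
wrist_force: [-3.8, 0.0, 6.7]
grip_width: 0.11
grip_force: 69.7
```

Call:
{"name": "apply_moves", "arguments": {"moves": [{"rx":0,"ry":0,"rz":6,"tx":0,"ty":0,"tz":0,"jaw":-1},{"rx":0,"ry":0,"rz":6,"tx":0,"ty":0,"tz":0,"jaw":-1},{"rx":0,"ry":0,"rz":6,"tx":0,"ty":0,"tz":0,"jaw":-1},{"rx":0,"ry":0,"rz":6,"tx":0,"ty":0,"tz":0,"jaw":-1},{"rx":0,"ry":0,"rz":6,"tx":0,"ty":0,"tz":0,"jaw":-1},{"rx":0,"ry":0,"rz":6,"tx":0,"ty":0,"tz":0,"jaw":-1},{"rx":0,"ry":0,"rz":6,"tx":0,"ty":0,"tz":0,"jaw":-1},{"rx":0,"ry":0,"rz":6,"tx":0,"ty":0,"tz":0,"jaw":-1},{"rx":0,"ry":0,"rz":6,"tx":0,"ty":0,"tz":0,"jaw":-1},{"rx":0,"ry":0,"rz":4,"tx":0,"ty":0,"tz":0,"jaw":-1},{"rx":0,"ry":0,"rz":0,"tx":0,"ty":0,"tz":0,"jaw":-1}]}}

```text
t: 23.9
position: [0.5062, 0.0348, 0.1162]
orientation: [0.0, 0.713, 0.701, -0.001]
wrist_force: [-5.2, 0.6, 8.2]
grip_width: 0.108
grip_force: 69.7
```

```bash
python3 go.py 0.506 0.0345 0.1165 85
python3 -c "
from workcell import observe;print(observe()['moment'].round(3))"
```

```text
t 23.9 pos [0.5062 0.0348 0.1162] yaw 89.05 grip 0.10761321877207328 69.65271949768066 F [-5.2  0.6  8.2] j7 -0.47
shift now-axes [-0.3 -0.2 -0.3] shift target-axes [-0.3 -0.2 -0.3] turn [-0.05  0.07  4.05]
[0.12  1.032 0.087]
```

Call:
{"name": "apply_moves", "arguments": {"moves": [{"rx":0,"ry":0,"rz":2,"tx":0,"ty":0,"tz":0,"jaw":-1},{"rx":0,"ry":0,"rz":2,"tx":0,"ty":0,"tz":0,"jaw":-1},{"rx":0,"ry":0,"rz":0,"tx":0,"ty":0,"tz":0,"jaw":-1},{"rx":0,"ry":0,"rz":0,"tx":0,"ty":0,"tz":0,"jaw":-1}]}}

```text
t: 24.3
position: [0.5062, 0.0348, 0.1162]
orientation: [0.0, 0.737, 0.676, -0.001]
wrist_force: [-3.6, 0.4, 8.3]
grip_width: 0.107
grip_force: 69.7
```

```bash
python3 go.py 0.506 0.0345 0.1165 85
python3 - <<'E'
from workcell import observe,camera
from h import *
print(observe()['moment'].round(3))
a=[]
for n in("scene","side"):
    c=camera(n);u,v=proj(c,(.506,.035,.1)).astype(int)
    a.append(cv2.resize(c["frame"][v-35:v+35,u-35:u+35],(400,400),interpolation=cv2.INTER_CUBIC))
c=camera("side");W=cloud(c);z=W[...,2];m=(np.hypot(W[...,0]-.436,W[...,1]-.32)<.03)&(z>.012)&(z<.1);print("spool",W[m].mean(0).round(3),W[m].max(0).round(3))
cv2.imwrite("pics/fin.png",np.hstack(a))
E
```

```text
t 24.3 pos [0.5062 0.0348 0.1162] yaw 85.12 grip 0.10665807584226764 69.6973979473114 F [-3.6  0.4  8.3] j7 -0.52
shift now-axes [-0.3 -0.2 -0.3] shift target-axes [-0.3 -0.2 -0.3] turn [-0.05  0.06  0.12]
[0.179 1.045 0.09 ]
spool [0.435 0.314 0.038] [0.449 0.337 0.053]
```

View pics/fin.png

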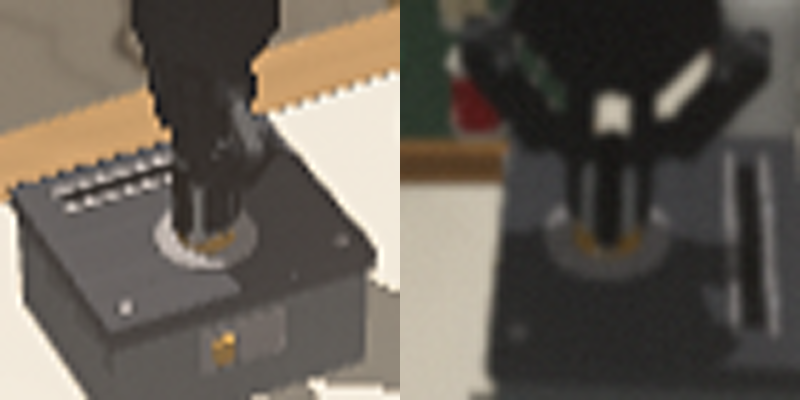

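The key is collar-down on the lock, bow across the box, still gripped; torque matches the spring near the stop. A small extra turn for margin, then hand in.

Call:
{"name": "apply_moves", "arguments": {"moves": [{"rx":0,"ry":0,"rz":1.5,"tx":0,"ty":0,"tz":0,"jaw":-1},{"rx":0,"ry":0,"rz":0,"tx":0,"ty":0,"tz":0,"jaw":-1},{"rx":0,"ry":0,"rz":0,"tx":0,"ty":0,"tz":0,"jaw":-1}]}}

```text
t: 24.75
position: [0.5062, 0.0348, 0.1162]
orientation: [0.0, 0.745, 0.667, -0.001]
wrist_force: [-4.5, 0.6, 7.9]
grip_width: 0.11
grip_force: 69.8
```

```bash
python3 -c "
from workcell import observe,order
o=observe();print(o['moment'].round(3),o['wrist_force'].round(1),o['grip_force'])
print(order.sign_off())"
```

```text
[0.173 1.043 0.315] [-4.5  0.6  7.9] 69.81649518013
the job is handed in; nothing more can be done
None
```

I handed the job in at about 25 s (no verdict came back): the spool stands upright in the tray, and the square-bowed key is fully home, turned clockwise to the stop (torque jumped from 0.09 to 0.32 N m on the last small turn) and still gripped at about 70 N.

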